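Hang a coated saddle on the inspection bar and hold the coating gauge on its mark

TASK

Pick up the green U-shaped steel saddle, drape it over the bar of the inspection stand so that it sits fully down astride the bar, and let go of it. Then take the orange coating gauge out of its holder and hold its spring probe on the white round mark on top of the saddle, with the gauge upright and pressed only lightly, so that the probe goes in about half way. Finish while still holding the gauge there, and do not disturb the screw jar or the tape measure.

Things in the scene. Friction and masses are not known exactly. Their poses are not given: they have to be found in the camera images.
- saddle: Loose green steel saddle, an upside-down U of 4 mm plate, about 0.28 kg: 42 mm wide over its legs (its x), 90 mm long (its y), 44 mm high; open below and at both ends, 34 mm clear between the legs, 40 mm from feet to underside of the top plate. Starts standing on its feet. Origin: centre of the underside, level with the feet; z up. It may go on the bar either way round.
- spot (a point): Centre of the white round mark (18 mm across, red dot in the middle) on the saddle's top face, 26 mm from the middle of that face along the saddle's +y (so at x 0, y 26, z 44 mm of the saddle).
- stand: Fixed stand: level square aluminium bar, 26 x 26 mm, 260 mm long, along the stand's y, top 115 mm above the bench, on a post under each end (y +-118 mm, feet 90 x 34 x 6 mm). Black end plates rise 9 mm above the bar. Origin: on the bench under the bar's middle; z up. With the saddle fully down on the bar, its origin is 75 mm and its top face 119 mm above the bench.
- holder: Fixed grey holder block, 76 x 70 mm, 60 mm high; the gauge stands upright in the black-rimmed pocket on top (36 x 30 mm, 15 mm deep, floor 45 mm above the bench), its neck and probe hanging in a hole below. It lifts straight out and must rise 55 mm to come clear. Origin: centre of the underside; axes parallel to the gauge's.
- gauge: Loose orange coating gauge, 0.14 kg, upright in the holder: body 30 mm (its x) x 24 mm (its y) x 100 mm high, dark display on its -x face. Origin: centre of the underside of the orange body, 45 mm above the bench in the holder (top at 145 mm); z up along it. Below the origin: black neck, 16 mm diameter, 22 mm long, then the steel probe.
- probe_tip (a point): Centre of the flat lower end of the steel probe (10 mm diameter), on the gauge's long axis; with the probe fully out it lies 38 mm below the gauge's origin (16 mm below the neck).
- probe (a joint): How far the spring probe is pushed up into the gauge, in m: 0 fully out, 0.012 fully in. The spring pushes back with about 1.2 N at the start of the stroke, 4.8 N half way and 8.4 N at its end; past that the probe is solid.
- screw_jar: Loose jar with red lid, 66 mm across, 84 mm high, beyond the work; leave it alone. Origin: centre of the underside.
- tape_measure: Loose yellow tape measure, 36 x 76 x 70 mm, beyond the work on the right; leave it alone. Origin: centre of the underside.
Not all that is in view belongs to the job. Leave any purple or yellow look-alike of the holder alone.

How it is judged:
On the way, in this order (a step that is already met when the one before it is completed fails the run):
1. the saddle sits fully down astride the bar, released (z of saddle in the frame of stand between 0.071 and 0.079 m and x of saddle in the frame of stand between -0.009 and 0.009 m and y of saddle in the frame of stand between -0.09 and 0.09 m and angle between saddle's own z axis and vertical below 0.08 rad and angle between the y axis of saddle and the y axis of stand, either way round below 0.2 rad and contact force between the fingers and saddle below 0.1 N and contact force between saddle and stand above 0.5 N and linear speed of saddle below 0.02 m/s), for 0.2 s.
2. the gauge is lifted clear of its holder, in the fingers (height (world z) of gauge above 0.1 m and contact force between the fingers and gauge above 1 N and contact force between gauge and holder below 0.05 N), for 0.1 s.
At the end, for the whole second after the job is handed in: Saddle level astride the bar (origin 71 to 79 mm up), not touched by the fingers; gauge held at rest in the fingers, probe tip on the saddle within 7 mm of the mark's centre, upright within 0.12 rad, probe pushed in 2.5 to 10 mm, 1 to 12 N on the saddle; the program ends holding it so (z of saddle in the frame of stand between 0.071 and 0.079 m and x of saddle in the frame of stand between -0.009 and 0.009 m and y of saddle in the frame of stand between -0.09 and 0.09 m and angle between saddle's own z axis and vertical below 0.08 rad and angle between the y axis of saddle and the y axis of stand, either way round below 0.2 rad and contact force between the fingers and saddle below 0.1 N and contact force between saddle and stand above 0.5 N and horizontal distance between probe_tip and spot below 0.007 m and distance between probe_tip and spot below 0.008 m and angle between gauge's own z axis and vertical below 0.12 rad and value of joint probe between 0.0025 and 0.01 m and contact force between gauge and saddle between 1 and 12 N and contact force between the fingers and gauge above 1 N and contact force between gauge and stand below 0.1 N and contact force between gauge and holder below 0.05 N and linear speed of each of gauge, saddle below 0.01 m/s); the arm keeps its last pose, push and grip.
It fails at once if the gauge is pressed hard on the saddle (over 20 N) (contact force between gauge and saddle above 20 N).
It fails at once if the screw jar is moved more than 20 mm (distance of screw_jar from where it was at the start of the episode above 0.02 m).
It fails at once if the tape measure is moved more than 20 mm (distance of tape_measure from where it was at the start of the episode above 0.02 m).
It also fails if it takes over 50 s, if anything falls off the work surface, if the arm or the gripper's body presses on something with over 40 N, if the wrist force passes 120 N, or if a joint passes its speed limit or range.

ROBOT

A 6-joint arm with a two-finger parallel gripper is mounted at the origin on the work surface; the furniture and walls round the work are solid. World frame = base frame: x ahead of the robot, y to its left, z up, the work surface at z = 0. Lengths are in m, angles in rad, forces in N, time in s.
With the tool pointing down it reaches from about 0.35 to 0.775 m from the base axis. Payload 7.3 kg.
Tool frame: the origin (TCP) lies midway between the tips of the shut fingers; the grasp point (between the pads) lies 19 mm behind it (manip.tcp_to_grasp is the distance from the TCP to the grasp point, in m); z points along the fingers, y is the line along which they close (so a half turn about z gives the same grasp; the last joint's range is limited). The gripper opens to 92 mm and grips with 3 to 60 N. Pads are 19 mm wide; open, the fingers measure 130 mm over their backs; the gripper's body (75 mm by 190 mm) begins 47 mm behind the grasp point.
Start: joints at [1.004, 0.342, 1.524, -0, 1.275, -0.146], TCP at [0.214, 0.479, 0.227] pointing down, gripper open.
Joint ranges: [-2.53, 2.53], [-0.77, 2.02], [0.04, 2.7], [-1, 4.14], [0.28, 2.66], [-3.11, 3.11]. Speed limits (rad/s): [2.57, 2.57, 3.14, 3.14, 3.14, 3.14].

INTERFACE

Orientations are given as a 3x3 rotation matrix whose columns are the frame's x, y, z axes.
In Python, from cell import telemetry, imaging, manip gives the robot as it stands.
- The arm moves only by the tool servo_tool, never from a script. Its argument "series" is a list of rows, each an object with "slide": the shift along the tool's x, y, z each as a share of 60 cm, from -1 to 1, a list of three; "rotation": the turn, a rotation vector about the tool's x, y, z each as a share of 180 degrees, from -1 to 1, a list of three. In form: [{"slide": [tx, ty, tz], "rotation": [ax, ay, az]}, ...]. A call has 1 to 10 rows; each row is the pose to reach, as a shift and turn from the pose commanded when the call began, along the tool's axes at that moment, turning the shorter way round; what a row does not reach only later rows make up. A row lasts 1/10 s, in which the tool goes at most 50 mm and 8.59 degrees, less where a joint would pass 70% of its speed; a pose out of reach is approached as far as the arm can. A call with a number of a shift or a turn outside -1 to 1 is refused whole. A call with a gripper value outside its range is refused whole. "hand" is the closure, from 0 (fully open) to 1 (shut), set as the call begins (left out, the last holds). The fingers move at their own pace and stop on an object; "grip_force" is the grip in N (left out, the last holds). Time passes only in rows, so rows that repeat a pose let the fingers close. It gives the time, the measured TCP pose, the force, the opening and the grip force at its end, in the units of the state.
- telemetry.state(): the state, without advancing time (a new reading comes with each control period).
- imaging.grab_frame(name): name is "scene" or "top"; returns (picture, depth): 480x640x3 uint8, red, green, blue; 480x640 float32, m along the optical axis (not along the pixel's ray), 0 where there is no reading.
- imaging.calibration(name): a dict with "fx", "fy", "cx", "cy" (pixels), "distortion" ([k1, k2, p1, p2, k3] as OpenCV has them; the pictures are not rectified), "camera_from_world" (4x4, takes a point from world to camera coordinates). Camera axes: x right, y up, looking along -z (the intrinsics and any distortion apply to the point x, -y, -z); pixel columns grow to the right and rows downward; lengths in m; the calibration is good to about 2 mm. A picture is of the moment at which its call begins. calibration takes no time and is no camera call.
- manip.close_job(): hands the job in; it is judged then, once.
The state is a dict: "clock": time; "joint_positions": joint angles; "qd": joint speeds; "joint_torque": joint torques, N m; "eef_pos": TCP position; "eef_rot": TCP orientation; "wrist_force": force on the tool from outside, world axes, zero at the start; "moment": the same for the moment, N m; "width": finger opening in m; "finger_force": force on a finger pad.
Only numpy, scipy, OpenCV 4.12 (cv2) and the standard library are available. Lean on these libraries where they do the work, as an engineer would, in place of code of your own. Each camera call takes 0.05 s, during which the arm holds its last target. There are 200 camera calls.

## Working session

There is one attempt and no reset: what is moved stays moved. The work goes in short steps, Python scripts to look and compute and a tool call to move; the robot and the scene stay as the last step left them, time stands still between calls to the robot, and variables do not carry over. Pictures are saved under pics/ and viewed, at most 10 in all, crops included, and the job is handed in when it is done.

Besides the shell and the picture viewer there is one more tool, called after "Call:" as name(argument=value, ...) on one line, values as JSON. servo_tool: Moves the arm, as the interface text tells. Its arguments: {"type":"object","properties":{"series":{"type":"array","items":{"type":"object","properties":{"slide":{"type":"array","items":{"type":"number"}},"rotation":{"type":"array","items":{"type":"number"}}}}},"hand":{"type":"number"},"grip_force":{"type":"number"}},"required":["series"]}

```bash
mkdir -p pics; cat > h.py <<'E'
import numpy as np, cv2
from cell import telemetry, imaging, manip
def grab(n):
    im,d=imaging.grab_frame(n); np.savez(f'{n}.npz',im=im,d=d); return im,d
def load(n):
    f=np.load(f'{n}.npz'); return f['im'],f['d']
def world(n,uv,d):
    c=imaging.calibration(n); uv=np.array(uv,float).reshape(-1,1,2)
    K=np.array([[c['fx'],0,c['cx']],[0,c['fy'],c['cy']],[0,0,1.]])
    p=cv2.undistortPoints(uv,K,np.array(c['distortion'])).reshape(-1,2)
    d=np.asarray(d,float).reshape(-1)
    P=np.c_[p[:,0]*d,-p[:,1]*d,-d,np.ones(len(d))]
    return (np.linalg.inv(c['camera_from_world'])@P.T).T[:,:3]
def cloud(n):
    im,d=load(n); v,u=np.mgrid[0:480,0:640]
    return world(n,np.c_[u.ravel(),v.ravel()],d.ravel()).reshape(480,640,3)
def save(im,name): cv2.imwrite(f'pics/{name}.png',im[...,::-1])
E
python3 - <<'E'
from h import *
for n in('scene','top'):
    im,d=grab(n); save(im,n+'0'); c=imaging.calibration(n); print(n,c['fx'],c['distortion'],np.linalg.inv(c['camera_from_world'])[:3].round(3).tolist())
s=telemetry.state(); print(s['eef_rot'],s['width'],manip.tcp_to_grasp,s['clock'])
E
```

```text
scene 607.4221251464295 [-0.192312  0.        0.        0.        0.      ] [[-0.986, 0.099, -0.135, 0.244], [-0.167, -0.638, 0.752, 1.057], [-0.012, 0.764, 0.645, 1.003]]
top 446.3361754603195 [-0.10609532  0.          0.          0.          0.        ] [[-0.014, 0.991, -0.13, 0.33], [-1.0, -0.011, 0.024, -0.028], [0.022, 0.13, 0.991, 0.985]]
[[-9.12780449e-01  4.08449877e-01 -7.41711833e-04]
 [ 4.08450507e-01  9.12779685e-01 -1.19556382e-03]
 [ 1.88691598e-04 -1.39423985e-03 -9.99999010e-01]] 0.09192054518373431 0.0188 0.1
```

View pics/top0.png

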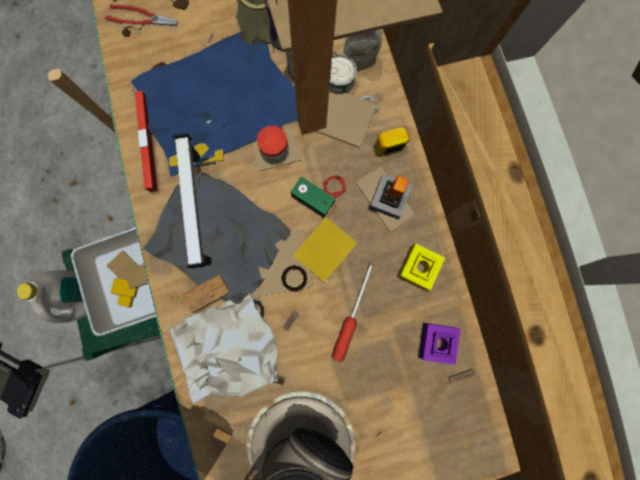

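View pics/scene0.png

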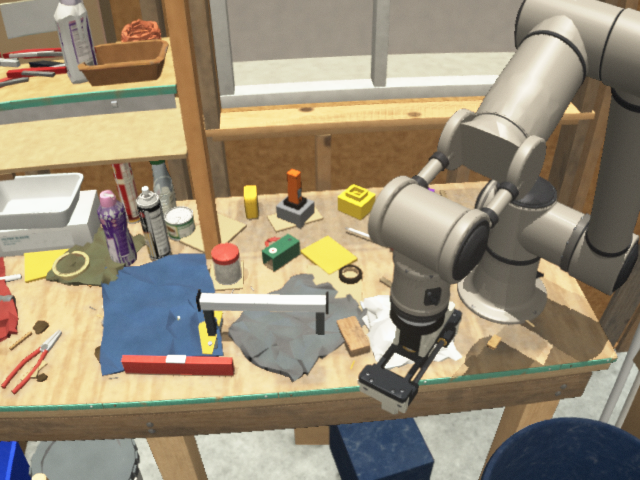

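The top view shows the saddle at (313,196) with its white mark at (303,188), the bar running from (182,140) to (198,262), and the gauge in its holder at (397,190). The jar is at (272,140), the tape at (394,140), and a wooden post stands at (312,100).

```bash
python3 - <<'E'
from h import *
def rep(n,name,m):
    P=C[m]; 
    if len(P)<8: print(n,name,len(P));return
    r=cv2.minAreaRect((P[:,:2]*1000).astype(np.float32))
    print(n,name,len(P),'mean',P.mean(0).round(4),'rect c',np.round(r[0],1),'sz',np.round(r[1],1),'ang',round(r[2],1),'z',np.percentile(P[:,2],[5,50,95]).round(4))
for n in('top','scene'):
    im,d=load(n); C=cloud(n); h=cv2.cvtColor(im,cv2.COLOR_RGB2HSV); H,S,V=[h[...,i].astype(int) for i in range(3)]
    X,Y,Z=[C[...,i] for i in range(3)]; ok=d>0
    box=lambda a,b,c,e: ok&(X>a)&(X<b)&(Y>c)&(Y<e)
    b=box(.4,.66,-.1,.15)
    rep(n,'saddle top',b&(Z>.036)&(Z<.055)&(H>60)&(H<95)&(S>80))
    rep(n,'saddle top all',b&(Z>.038)&(Z<.055)&box(.4,.6,-.06,.08))
    rep(n,'spot',b&(Z>.036)&(Z<.055)&(V>140)&(S<60)&box(.4,.6,-.06,.08))
    rep(n,'bar',box(.3,.8,.1,.45)&(Z>.108)&(Z<.12))
    rep(n,'plates',box(.3,.8,.1,.45)&(Z>.120)&(Z<.13))
    rep(n,'gauge top',box(.4,.7,-.3,0)&(Z>.138)&(Z<.16))
    rep(n,'gauge all',box(.4,.7,-.3,0)&(Z>.07)&(Z<.16)&(H<15)&(S>140))
    rep(n,'holder',box(.4,.6,-.3,-.05)&(Z>.055)&(Z<.066)&(S<60))
    print(n,'spotpx',C[188,303] if n=='top' else '')
im,d=load('top'); save(cv2.resize(im[120:280,160:430],None,fx=2.96,fy=2.96,interpolation=cv2.INTER_CUBIC),'crop0')
E
```

```text
top saddle top 685 mean [ 0.5322 -0.0345  0.043 ] rect c [534.8 -32.9] sz [88.1 42.4] ang 55.8 z [0.0401 0.0431 0.0458]
top saddle top all 699 mean [ 0.5367 -0.0274  0.0431] rect c [535.3 -32.3] sz [90.7 42.6] ang 55.8 z [0.0403 0.0431 0.0458]
top spot 58 mean [ 0.5502 -0.0105  0.0434] rect c [550.5 -10. ] sz [17.3 18.5] ang 89.4 z [0.041  0.0435 0.046 ]
top bar 1739 mean [0.5118 0.2168 0.1141] rect c [512.8 216.7] sz [270.2  31.2] ang 8.0 z [0.1111 0.1141 0.1169]
top plates 88 mean [0.505  0.216  0.1226] rect c [514.9 218.1] sz [274.4  29.8] ang 7.5 z [0.1204 0.1224 0.1254]
top gauge top 321 mean [ 0.5989 -0.1336  0.1459] rect c [ 619.4 -118.4] sz [271.7  46.7] ang 48.4 z [0.1396 0.1446 0.1575]
top gauge all 340 mean [ 0.6113 -0.1163  0.1193] rect c [ 619.2 -116.6] sz [273.2  45. ] ang 48.2 z [0.076  0.1221 0.1509]
top holder 140 mean [ 0.5285 -0.197   0.0591] rect c [ 534.2 -204.2] sz [42.9 48.7] ang 67.2 z [0.0559 0.0591 0.0622]
top spotpx [ 0.55060126 -0.01218765  0.04372132]
scene saddle top 353 mean [ 0.5344 -0.0278  0.0454] rect c [537.3 -28.4] sz [88.4 42.8] ang 55.0 z [0.041
[... 169 characters left out ...]
6 -0.0135  0.046 ] rect c [535.5 -36.6] sz [83.7 36.8] ang 45.4 z [0.043  0.0461 0.049 ]
scene bar 1451 mean [0.516  0.2222 0.1154] rect c [516.9 219.9] sz [270.8  33.7] ang 7.9 z [0.1097 0.1159 0.119 ]
scene plates 102 mean [0.5143 0.2206 0.1234] rect c [517.2 220.5] sz [271.6  31.9] ang 7.9 z [0.1202 0.1235 0.1273]
scene gauge top 148 mean [ 0.5976 -0.1259  0.146 ] rect c [ 616.8 -110.2] sz [273.5  39.7] ang 48.1 z [0.1393 0.1448 0.157 ]
scene gauge all 321 mean [ 0.5387 -0.189   0.1132] rect c [ 610.2 -108.7] sz [273.   40.1] ang 50.7 z [0.0757 0.1147 0.1447]
scene holder 25 mean [ 0.5374 -0.1919  0.06  ] rect c [ 536.6 -199.2] sz [42.4 48.2] ang 70.3 z [0.0557 0.06   0.0643]
scene spotpx
```

View pics/crop0.png

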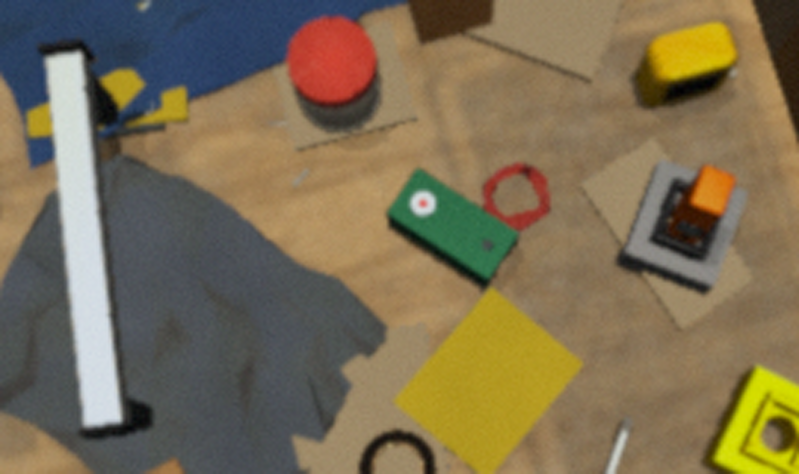

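The crop confirms the layout: saddle mark at about (303,188) full-frame, bar running nearly along world x, gauge standing in the grey holder at about (400,187). One more measurement will isolate the gauge, the bar and the obstacles.

```bash
python3 - <<'E'
from h import *
def rect(P):
    r=cv2.minAreaRect((P[:,:2]*1000).astype(np.float32)); return len(P),np.round(r[0],1),np.round(r[1],1),round(r[2],1),'z',np.median(P[:,2]).round(4)
for n in('top','scene'):
    im,d=load(n); C=cloud(n); h=cv2.cvtColor(im,cv2.COLOR_RGB2HSV); H,S,V=[h[...,i].astype(int) for i in range(3)]
    X,Y,Z=[C[...,i] for i in range(3)]; ok=d>0
    box=lambda a,b,c,e: ok&(X>a)&(X<b)&(Y>c)&(Y<e)
    g=box(.46,.6,-.27,-.13)
    print(n,'gtop',rect(C[g&(Z>.140)&(Z<.152)]))
    m=g&(Z>.075)&(Z<.14); print(n,'gsides',rect(C[m]) if m.sum()>5 else 0)
    print(n,'hold',rect(C[g&(Z>.05)&(Z<.068)]))
    print(n,'bar white',rect(C[box(.3,.75,.13,.3)&(Z>.109)&(Z<.121)&(V>150)&(S<50)]))
    for z0,z1 in((.07,.2),(.2,.6),(.6,1.0)):
        m=(Z>z0)&(Z<z1)&box(.3,1.1,-.5,.4)
        Q=np.unique(np.floor(C[m][:,:2]/.06).astype(int),axis=0)
        print(z0,[(round(a*.06,2),round(b*.06,2)) for a,b in Q])
E
```

```text
top gtop (177, array([ 534.5, -204.2]), array([24.1, 30.3]), 69.7, 'z', np.float64(0.144))
top gsides (140, array([ 531.3, -196.2]), array([35.7, 18. ]), 20.6, 'z', np.float64(0.111))
top hold (202, array([ 534.2, -204.2]), array([42.8, 48.8]), 67.3, 'z', np.float64(0.0591))
top bar white (1558, array([514.8, 218. ]), array([258.1,  26.3]), 7.7, 'z', np.float64(0.1143))
0.07 [(np.float64(0.3), np.float64(-0.42)), (np.float64(0.36), np.float64(-0.42)), (np.float64(0.36), np.float64(-0.36)), (np.float64(0.36), np.float64(0.18)), (np.float64(0.42), np.float64(-0.42)), (np.float64(0.42), np.float64(-0.36)), (np.float64(0.42), np.float64(0.18)), (np.float64(0.48), np.float64(-0.36)), (np.float64(0.48), np.float64(-0.24)), (np.float64(0.48), np.float64(0.18)), (np.float64(0.54), np.float64(-0.36)), (np.float64(0.54), np.float64(-0.24)), (np.float64(0.54), np.float64(0.18)), (np.float64(0.54), np.float64(0.24)), (np.float64(0.6), np.float64(-0.36)), (np.float64(0.6), np.float64(-0.3)), (np.float64(0.6), np.float64(-0.24)), (np.float64(0.6), np.float64(0.0)), (np.float64(0.6), np.float64(0.0
[... 8686 characters left out ...]
(-0.06)), (np.float64(1.08), np.float64(0.0)), (np.float64(1.08), np.float64(0.06)), (np.float64(1.08), np.float64(0.12))]
0.6 [(np.float64(0.66), np.float64(-0.12)), (np.float64(0.66), np.float64(-0.06)), (np.float64(0.66), np.float64(0.0)), (np.float64(0.72), np.float64(-0.06)), (np.float64(0.72), np.float64(0.0)), (np.float64(0.9), np.float64(-0.18)), (np.float64(0.9), np.float64(-0.12)), (np.float64(0.9), np.float64(-0.06)), (np.float64(0.9), np.float64(0.0)), (np.float64(0.96), np.float64(-0.12)), (np.float64(0.96), np.float64(0.0)), (np.float64(1.02), np.float64(-0.12)), (np.float64(1.02), np.float64(-0.06)), (np.float64(1.08), np.float64(-0.12)), (np.float64(1.08), np.float64(-0.06))]
```

```bash
cat >> h.py <<'E'
from scipy.spatial.transform import Rotation as Ro
def plan(*tg):
    "targets (x,y,z,yaw deg of tool y) -> shares from the present pose"
    s=telemetry.state(); R0=np.array(s['eef_rot']); p0=np.array(s['eef_pos'])
    for x,y,z,a in tg:
        a=np.radians(a); yy=np.array([np.cos(a),np.sin(a),0]); zz=np.array([0,0,-1.]); R=np.c_[np.cross(yy,zz),yy,zz]
        print('slide',(R0.T@(np.array([x,y,z])-p0)/.6).round(4).tolist(),'rot',(Ro.from_matrix(R0.T@R).as_rotvec()/np.pi).round(4).tolist())
E
python3 -c "
from h import *
plan((.536,-.031,.15,-34.5))"
```

```text
slide [-0.8366, -0.5565, 0.1275] rot [-0.0004, 0.0003, 0.5577]
```

Call:
servo_tool(series=[{"slide": [-0.4, -0.27, 0.0], "rotation": [0, 0, 0.28]}, {"slide": [-0.4, -0.27, 0.0], "rotation": [0, 0, 0.28]}, {"slide": [-0.4, -0.27, 0.0], "rotation": [0, 0, 0.28]}, {"slide": [-0.4, -0.27, 0.0], "rotation": [0, 0, 0.28]}, {"slide": [-0.4, -0.27, 0.0], "rotation": [0, 0, 0.28]}, {"slide": [-0.4, -0.27, 0.0], "rotation": [0, 0, 0.28]}, {"slide": [-0.8366, -0.5565, 0.06], "rotation": [0, 0, 0.5577]}, {"slide": [-0.8366, -0.5565, 0.1275], "rotation": [-0.0004, 0.0003, 0.5577]}, {"slide": [-0.8366, -0.5565, 0.1275], "rotation": [-0.0004, 0.0003, 0.5577]}, {"slide": [-0.8366, -0.5565, 0.1275], "rotation": [-0.0004, 0.0003, 0.5577]}], hand=0)

```text
clock: 1.1
eef_pos: [0.4728, 0.0676, 0.1815]
eef_rot: [[0.33, 0.944, 0.0], [0.944, -0.33, 0.001], [0.001, 0.0, -1.0]]
wrist_force: [1.1, 0.7, 0.2]
width: 0.0922
finger_force: 0.0
```

```bash
python3 -c "
from h import *
s=telemetry.state();print(s['clock'],s['eef_pos'],s['wrist_force']);plan((.536,-.031,.10,-34.5),(.536,-.031,.010,-34.5))"
```

```text
1.1 [0.47279119 0.06758762 0.18153206] [1.08540186 0.68561752 0.24478478]
slide [-0.1205, 0.1536, 0.1358] rot [-0.0, -0.0003, 0.0847]
slide [-0.1207, 0.1536, 0.2858] rot [-0.0, -0.0003, 0.0847]
```

Call:
servo_tool(series=[{"slide": [-0.1205, 0.1536, 0.1358], "rotation": [0, 0, 0.0847]}, {"slide": [-0.1205, 0.1536, 0.1358], "rotation": [0, 0, 0.0847]}, {"slide": [-0.1205, 0.1536, 0.1358], "rotation": [0, 0, 0.0847]}, {"slide": [-0.1205, 0.1536, 0.1358], "rotation": [0, 0, 0.0847]}, {"slide": [-0.1205, 0.1536, 0.1358], "rotation": [0, 0, 0.0847]}, {"slide": [-0.1205, 0.1536, 0.1358], "rotation": [0, 0, 0.0847]}])

```text
clock: 1.7
eef_pos: [0.5358, -0.0279, 0.1011]
eef_rot: [[0.561, 0.828, 0.001], [0.828, -0.561, 0.001], [0.001, 0.0, -1.0]]
wrist_force: [-0.3, -0.4, 0.4]
width: 0.092
finger_force: 0.0
```

```bash
python3 -c "
from h import *
s=telemetry.state();print(s['clock'],s['eef_pos'],s['wrist_force']);plan((.536,-.031,.010,-34.5))
im,d=grab('scene'); save(cv2.resize(im[180:330,190:390],None,fx=4,fy=4,interpolation=cv2.INTER_CUBIC),'c1')"
```

```text
1.7 [ 0.53575993 -0.02793049  0.10112781] [-0.26277228 -0.37211868  0.43665951]
slide [-0.0042, 0.0032, 0.1519] rot [-0.0, -0.0004, 0.0023]
```

View pics/c1.png

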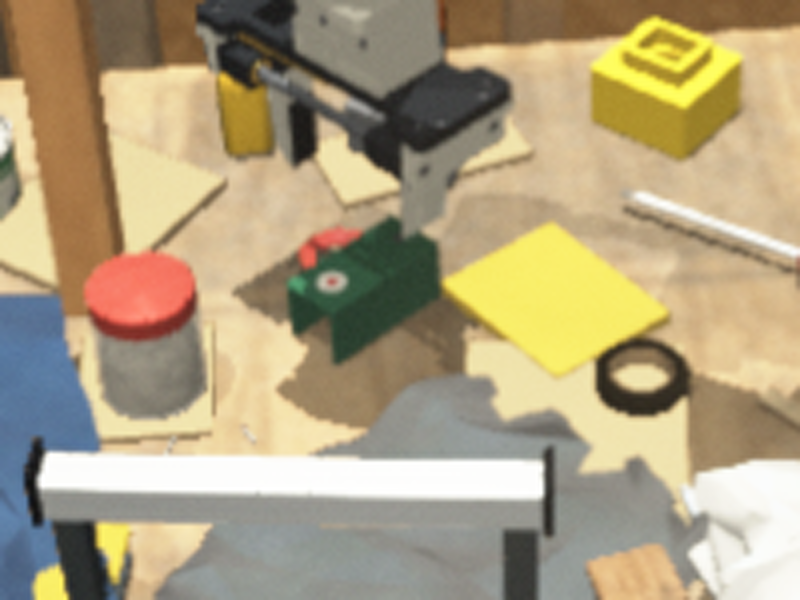

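The fingers straddle the saddle, at crop (295,140) and (420,200), in its middle. Descending and gripping.

Call:
servo_tool(series=[{"slide": [-0.004, 0.003, 0.08], "rotation": [0, 0, 0.002]}, {"slide": [-0.004, 0.003, 0.14], "rotation": [0, 0, 0.002]}, {"slide": [-0.004, 0.003, 0.148], "rotation": [0, 0, 0.002]}, {"slide": [-0.004, 0.003, 0.148], "rotation": [0, 0, 0.002]}, {"slide": [-0.004, 0.003, 0.148], "rotation": [0, 0, 0.002]}])

```text
clock: 2.25
eef_pos: [0.5376, -0.0314, 0.0139]
eef_rot: [[0.566, 0.825, 0.004], [0.825, -0.566, 0.0], [0.002, 0.003, -1.0]]
wrist_force: [1.0, -0.4, 0.4]
width: 0.0918
finger_force: 0.0
```

Call:
servo_tool(series=[{"slide": [0, 0, 0]}, {"slide": [0, 0, 0]}, {"slide": [0, 0, 0]}, {"slide": [0, 0, 0]}, {"slide": [0, 0, 0]}, {"slide": [0, 0, 0]}, {"slide": [0, 0, 0]}, {"slide": [0, 0, 0]}], hand=1, grip_force=25)

```text
invalid input
```

Rotation must be given in every row.

Call:
servo_tool(series=[{"slide": [0, 0, 0], "rotation": [0, 0, 0]}, {"slide": [0, 0, 0], "rotation": [0, 0, 0]}, {"slide": [0, 0, 0], "rotation": [0, 0, 0]}, {"slide": [0, 0, 0], "rotation": [0, 0, 0]}, {"slide": [0, 0, 0], "rotation": [0, 0, 0]}, {"slide": [0, 0, 0], "rotation": [0, 0, 0]}, {"slide": [0, 0, 0], "rotation": [0, 0, 0]}, {"slide": [0, 0, 0], "rotation": [0, 0, 0]}], hand=1, grip_force=25)

```text
clock: 3.05
eef_pos: [0.5364, -0.0317, 0.0118]
eef_rot: [[0.566, 0.824, 0.001], [0.824, -0.566, 0.001], [0.001, 0.0, -1.0]]
wrist_force: [0.8, 1.4, -0.7]
width: 0.0414
finger_force: 25.0
```

Call:
servo_tool(series=[{"slide": [0, 0, -0.05], "rotation": [0, 0, 0]}, {"slide": [0, 0, -0.11], "rotation": [0, 0, 0]}, {"slide": [0, 0, -0.18], "rotation": [0, 0, 0]}, {"slide": [0, 0, -0.25], "rotation": [0, 0, 0]}, {"slide": [0, 0, -0.25], "rotation": [0, 0, 0]}, {"slide": [0, 0, -0.25], "rotation": [0, 0, 0]}])

```text
clock: 3.65
eef_pos: [0.5359, -0.0317, 0.1618]
eef_rot: [[0.566, 0.824, 0.001], [0.824, -0.566, 0.001], [0.001, 0.0, -1.0]]
wrist_force: [-0.5, -0.5, -4.0]
width: 0.0415
finger_force: 25.0
```

```bash
python3 -c "
from h import *
s=telemetry.state();print(s['clock'],s['eef_pos'],s['eef_rot'],s['wrist_force'],s['width'])
im,d=grab('scene'); save(cv2.resize(im[180:330,190:390],None,fx=4,fy=4,interpolation=cv2.INTER_CUBIC),'c2')
C=cloud('scene');h=cv2.cvtColor(im,cv2.COLOR_RGB2HSV);m=(h[...,0]>60)&(h[...,0]<95)&(h[...,1]>80)&(C[...,0]>.4)&(C[...,0]<.65)&(abs(C[...,1])<.12)&(d>0)
P=C[m];print(len(P),np.percentile(P[:,2],[2,50,90,98]));T=P[P[:,2]>np.percentile(P[:,2],98)-.012];print(cv2.minAreaRect((T[:,:2]*1000).astype(np.float32)))
plan((.5148,.219,.20,-82.3))"
```

```text
3.65 [ 0.53591947 -0.03167421  0.16183925] [[ 5.66237375e-01  8.24241688e-01  9.35162988e-04]
 [ 8.24241443e-01 -5.66238035e-01  7.29668021e-04]
 [ 1.13094765e-03  3.57634785e-04 -9.99999297e-01]] [-0.48345461 -0.46731141 -4.00205095] 0.041497982021353914
330 [0.15782713 0.1907265  0.19557733 0.19743374]
((549.3662109375, -10.61199951171875), (47.41212844848633, 49.80876541137695), 56.76459503173828)
slide [0.325, -0.2645, -0.0651] rot [-0.0007, 0.0003, 0.2656]
```

View pics/c2.png

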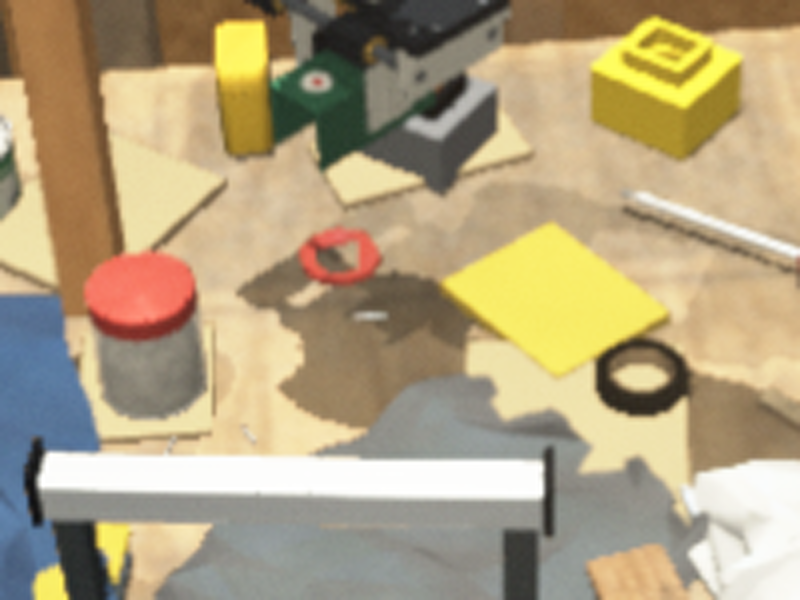

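Saddle is held level, feet about 12 mm below the TCP. Moving above the bar.

Call:
servo_tool(series=[{"slide": [0.08, -0.06, -0.06], "rotation": [0, 0, 0.06]}, {"slide": [0.16, -0.13, -0.065], "rotation": [0, 0, 0.13]}, {"slide": [0.24, -0.19, -0.065], "rotation": [0, 0, 0.19]}, {"slide": [0.325, -0.2645, -0.065], "rotation": [-0.0007, 0.0003, 0.2656]}, {"slide": [0.325, -0.2645, -0.065], "rotation": [-0.0007, 0.0003, 0.2656]}, {"slide": [0.325, -0.2645, -0.065], "rotation": [-0.0007, 0.0003, 0.2656]}, {"slide": [0.325, -0.2645, -0.065], "rotation": [-0.0007, 0.0003, 0.2656]}, {"slide": [0.325, -0.2645, -0.065], "rotation": [-0.0007, 0.0003, 0.2656]}, {"slide": [0.325, -0.2645, -0.065], "rotation": [-0.0007, 0.0003, 0.2656]}])

```text
clock: 4.6
eef_pos: [0.5153, 0.2177, 0.1995]
eef_rot: [[0.991, 0.135, -0.0], [0.135, -0.991, -0.002], [-0.001, 0.002, -1.0]]
wrist_force: [0.7, -1.1, -3.2]
width: 0.0415
finger_force: 25.0
```

```bash
python3 -c "
from h import *
s=telemetry.state();print(s['clock'],s['eef_pos'])
plan((.5153,.2187,.135,-82.3),(.5153,.2187,.087,-82.3))
im,d=grab('scene'); save(cv2.resize(im[200:380,150:390],None,fx=3.33,fy=3.33,interpolation=cv2.INTER_CUBIC),'c3')"
```

```text
4.6 [0.51530291 0.21773591 0.19948599]
slide [0.0003, -0.0018, 0.1075] rot [0.0005, 0.0002, 0.0003]
slide [0.0003, -0.0019, 0.1875] rot [0.0005, 0.0002, 0.0003]
```

View pics/c3.png

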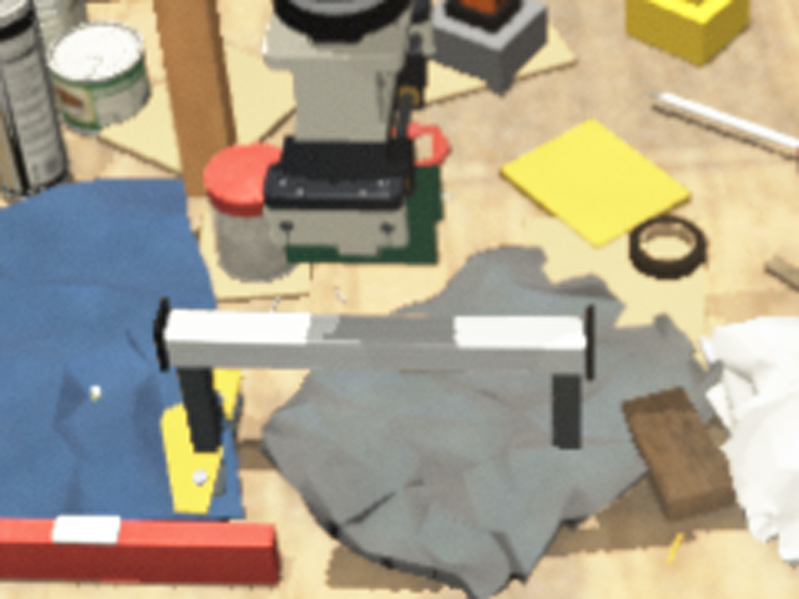

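The saddle (crop (360,230)) is parallel to the bar (crop y≈330), and its shadow falls on the bar's middle. I'll lower it in stages and check the force.

Call:
servo_tool(series=[{"slide": [0, -0.001, 0.06], "rotation": [0, 0, 0]}, {"slide": [0, -0.001, 0.11], "rotation": [0, 0, 0]}, {"slide": [0, -0.001, 0.125], "rotation": [0, 0, 0]}, {"slide": [0, -0.001, 0.135], "rotation": [0, 0, 0]}, {"slide": [0, -0.001, 0.145], "rotation": [0, 0, 0]}, {"slide": [0, -0.001, 0.145], "rotation": [0, 0, 0]}])

```text
clock: 5.25
eef_pos: [0.5163, 0.2192, 0.1143]
eef_rot: [[0.991, 0.134, 0.003], [0.134, -0.991, -0.0], [0.003, 0.001, -1.0]]
wrist_force: [0.4, -0.0, -2.0]
width: 0.0419
finger_force: 25.0
```

Call:
servo_tool(series=[{"slide": [0, 0, 0.02], "rotation": [0, 0, 0]}, {"slide": [0, 0, 0.035], "rotation": [0, 0, 0]}, {"slide": [0, 0, 0.042], "rotation": [0, 0, 0]}, {"slide": [0, 0, 0.042], "rotation": [0, 0, 0]}, {"slide": [0, 0, 0.042], "rotation": [0, 0, 0]}])

```text
clock: 5.75
eef_pos: [0.516, 0.2194, 0.0888]
eef_rot: [[0.991, 0.134, 0.002], [0.134, -0.991, -0.001], [0.002, 0.001, -1.0]]
wrist_force: [-0.3, -0.0, -3.3]
width: 0.0418
finger_force: 25.0
```

Call:
servo_tool(series=[{"slide": [0, 0, 0.003], "rotation": [0, 0, 0]}, {"slide": [0, 0, 0.003], "rotation": [0, 0, 0]}, {"slide": [0, 0, 0.003], "rotation": [0, 0, 0]}])

```text
clock: 6.05
eef_pos: [0.516, 0.2194, 0.0871]
eef_rot: [[0.991, 0.134, 0.003], [0.134, -0.991, -0.0], [0.003, 0.001, -1.0]]
wrist_force: [0.0, 1.1, -2.6]
width: 0.0421
finger_force: 25.0
```

Call:
servo_tool(series=[{"slide": [0, 0, 0], "rotation": [0, 0, 0]}, {"slide": [0, 0, 0], "rotation": [0, 0, 0]}, {"slide": [0, 0, 0], "rotation": [0, 0, 0]}, {"slide": [0, 0, 0], "rotation": [0, 0, 0]}, {"slide": [0, 0, 0], "rotation": [0, 0, 0]}, {"slide": [0, 0, 0], "rotation": [0, 0, 0]}, {"slide": [0, 0, 0], "rotation": [0, 0, 0]}], hand=0)

```text
clock: 6.75
eef_pos: [0.5159, 0.2193, 0.087]
eef_rot: [[0.991, 0.134, 0.002], [0.134, -0.991, -0.001], [0.002, 0.001, -1.0]]
wrist_force: [0.4, -0.0, -0.5]
width: 0.0904
finger_force: 0.0
```

Call:
servo_tool(series=[{"slide": [0, 0, -0.06], "rotation": [0, 0, 0]}, {"slide": [0, 0, -0.14], "rotation": [0, 0, 0]}, {"slide": [0, 0, -0.22], "rotation": [0, 0, 0]}, {"slide": [0, 0, -0.25], "rotation": [0, 0, 0]}, {"slide": [0, 0, -0.25], "rotation": [0, 0, 0]}])

```text
clock: 7.25
eef_pos: [0.517, 0.2199, 0.2405]
eef_rot: [[0.991, 0.134, 0.009], [0.134, -0.991, 0.001], [0.009, -0.0, -1.0]]
wrist_force: [1.1, 0.5, 0.8]
width: 0.0918
finger_force: 0.0
```

```bash
python3 -c "
from h import *
s=telemetry.state();print(s['clock'],s['eef_pos'],s['width'])
plan((.5355,-.203,.24,-20.3))"
```

```text
7.25 [0.51704747 0.2198708  0.2405094 ] 0.09181125535211847
slide [-0.064, 0.7025, 0.0002] rot [0.0016, -0.0027, -0.3444]
```

Call:
servo_tool(series=[{"slide": [-0.064, 0.7025, 0], "rotation": [0.0016, -0.0027, -0.3444]}, {"slide": [-0.064, 0.7025, 0], "rotation": [0.0016, -0.0027, -0.3444]}, {"slide": [-0.064, 0.7025, 0], "rotation": [0.0016, -0.0027, -0.3444]}, {"slide": [-0.064, 0.7025, 0], "rotation": [0.0016, -0.0027, -0.3444]}, {"slide": [-0.064, 0.7025, 0], "rotation": [0.0016, -0.0027, -0.3444]}, {"slide": [-0.064, 0.7025, 0], "rotation": [0.0016, -0.0027, -0.3444]}, {"slide": [-0.064, 0.7025, 0], "rotation": [0.0016, -0.0027, -0.3444]}, {"slide": [-0.064, 0.7025, 0], "rotation": [0.0016, -0.0027, -0.3444]}, {"slide": [-0.064, 0.7025, 0], "rotation": [0.0016, -0.0027, -0.3444]}, {"slide": [-0.064, 0.7025, 0], "rotation": [0.0016, -0.0027, -0.3444]}])

```text
clock: 8.25
eef_pos: [0.533, -0.2085, 0.2349]
eef_rot: [[0.352, 0.936, -0.01], [0.936, -0.352, -0.002], [-0.005, -0.008, -1.0]]
wrist_force: [0.4, 0.7, 0.1]
width: 0.0919
finger_force: 0.0
```

```bash
python3 -c "
from h import *
s=telemetry.state();print(s['clock'],s['eef_pos'],s['width'])
plan((.5355,-.203,.17,-20.3),(.5355,-.203,.103,-20.3))
for n in('top','scene'):
    im,d=grab(n);C=cloud(n);h=cv2.cvtColor(im,cv2.COLOR_RGB2HSV).astype(int);X,Y,Z=C[...,0],C[...,1],C[...,2]
    b=(d>0)&(X>.4)&(X<.65)&(Y>.15)&(Y<.29)&(Z>.105)&(Z<.13)
    for nm,m in(('green',b&(h[...,0]>60)&(h[...,0]<95)&(h[...,1]>80)),('white',b&(h[...,2]>140)&(h[...,1]<60)&(Z>.1165)),('red',b&((h[...,0]<8)|(h[...,0]>172))&(h[...,1]>100))):
        P=C[m]
        if len(P)>3: print(n,nm,len(P),P.mean(0).round(4),cv2.minAreaRect((P[:,:2]*1000).astype(np.float32)))
im,d=load('scene'); save(cv2.resize(im[160:340,150:390],None,fx=3.33,fy=3.33,interpolation=cv2.INTER_CUBIC),'c4')"
```

```text
8.25 [ 0.53297449 -0.20850692  0.23489363] 0.09186862729558018
slide [0.0107, 0.0016, 0.1081] rot [-0.0026, 0.0017, -0.0018]
slide [0.0113, 0.0025, 0.2198] rot [-0.0026, 0.0017, -0.0018]
top green 837 [0.5112 0.2163 0.1178] ((556.9312133789062, 224.57826232910156), (175.8392791748047, 42.034908294677734), 8.103397369384766)
top white 133 [0.5386 0.2215 0.1181] ((521.5182495117188, 218.3876953125), (241.18548583984375, 22.51883316040039), 7.836238384246826)
scene green 706 [0.5137 0.2276 0.118 ] ((516.7052001953125, 223.35440063476562), (87.03316497802734, 45.50157165527344), 6.877658843994141)
scene white 421 [0.5171 0.221  0.1183] ((522.5707397460938, 218.78370666503906), (247.7820587158203, 42.44630813598633), 7.304003715515137)
```

View pics/c4.png

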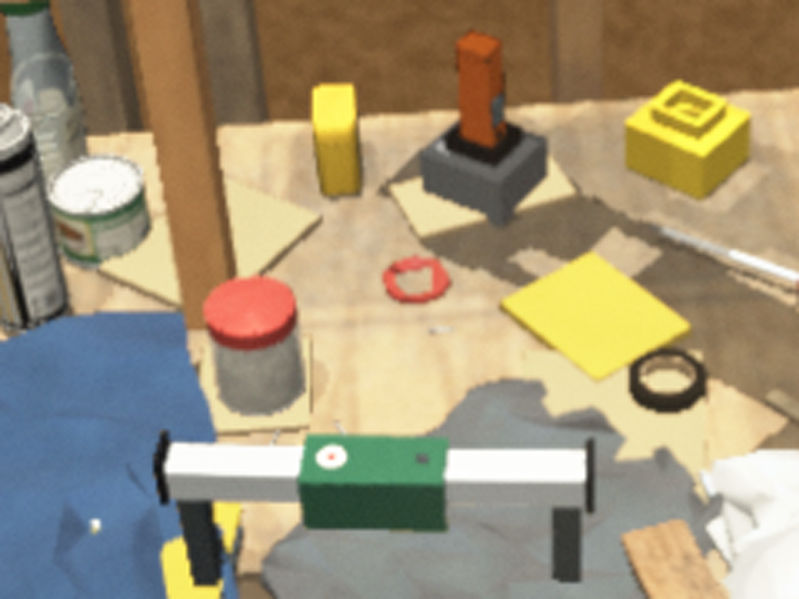

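The saddle sits flush astride the bar with its mark at crop (331,457), about full-frame (249,297). The gauge stands undisturbed at crop (480,90). Descending over the gauge.

Call:
servo_tool(series=[{"slide": [0.0095, 0.001, 0.02], "rotation": [-0.0026, 0.0017, -0.0018]}, {"slide": [0.0095, 0.001, 0.06], "rotation": [-0.0026, 0.0017, -0.0018]}, {"slide": [0.0095, 0.001, 0.108], "rotation": [-0.0026, 0.0017, -0.0018]}, {"slide": [0.0095, 0.001, 0.108], "rotation": [-0.0026, 0.0017, -0.0018]}, {"slide": [0.0095, 0.001, 0.108], "rotation": [-0.0026, 0.0017, -0.0018]}])

```text
clock: 8.85
eef_pos: [0.5361, -0.1969, 0.1724]
eef_rot: [[0.34, 0.94, 0.001], [0.94, -0.34, 0.001], [0.002, 0.001, -1.0]]
wrist_force: [-0.0, 0.1, -0.4]
width: 0.0918
finger_force: 0.0
```

```bash
python3 -c "
from h import *
plan((.535,-.2035,.103,-20.3))
s=telemetry.state();print(s['clock'],s['eef_pos'],s['wrist_force'])
for n in('top','scene'):
    im,d=load(n);C=cloud(n);h=cv2.cvtColor(im,cv2.COLOR_RGB2HSV).astype(int);X,Y,Z=C[...,0],C[...,1],C[...,2]
    b=(d>0)&(X>.52)&(X<.565)&(Y>.19)&(Y<.25)&(Z>.105)&(Z<.13)
    hh=b&~((h[...,0]>60)&(h[...,0]<95)&(h[...,1]>60))
    k,lab,st,ce=cv2.connectedComponentsWithStats(hh.astype(np.uint8))
    for i in range(1,k):
        if st[i,4]>5: print(n,st[i],ce[i].round(1),C[lab==i].mean(0).round(4),np.ptp(C[lab==i],0).round(3))
"
```

```text
slide [-0.0111, 0.0019, 0.1157] rot [0.0003, -0.0005, 0.0022]
8.85 [ 0.53608693 -0.19691498  0.17242513] [-0.01564395  0.09029961 -0.41918397]
top [179 175  13   4  37] [184.  176.1] [0.5617 0.2261 0.1143] [0.008 0.026 0.008]
top [175 183   1   6   6] [175.  185.5] [0.5415 0.2424 0.1188] [0.011 0.001 0.003]
top [180 182  10   9  73] [184.8 186.1] [0.5399 0.2225 0.1188] [0.018 0.019 0.008]
scene [242 290  21   1  21] [252. 290.] [0.5421 0.2029 0.1202] [0.041 0.007 0.006]
scene [238 292   4  15  26] [239.1 299.8] [0.5625 0.2311 0.1162] [0.007 0.037 0.016]
scene [245 293   9   8  57] [249.  296.8] [0.5431 0.2234 0.1205] [0.019 0.021 0.007]
```

Call:
servo_tool(series=[{"slide": [-0.011, 0.002, 0], "rotation": [0, 0, 0.002]}, {"slide": [-0.011, 0.002, 0.04], "rotation": [0, 0, 0.002]}, {"slide": [-0.011, 0.002, 0.09], "rotation": [0, 0, 0.002]}, {"slide": [-0.011, 0.002, 0.115], "rotation": [0, 0, 0.002]}, {"slide": [-0.011, 0.002, 0.115], "rotation": [0, 0, 0.002]}, {"slide": [-0.011, 0.002, 0.115], "rotation": [0, 0, 0.002]}])

```text
clock: 9.45
eef_pos: [0.5359, -0.2056, 0.1048]
eef_rot: [[0.348, 0.938, 0.004], [0.938, -0.348, -0.001], [0.001, 0.004, -1.0]]
wrist_force: [-0.1, 0.7, 0.4]
width: 0.0916
finger_force: 0.0
```

Call:
servo_tool(series=[{"slide": [0, 0, 0], "rotation": [0, 0, 0]}, {"slide": [0, 0, 0], "rotation": [0, 0, 0]}, {"slide": [0, 0, 0], "rotation": [0, 0, 0]}, {"slide": [0, 0, 0], "rotation": [0, 0, 0]}, {"slide": [0, 0, 0], "rotation": [0, 0, 0]}, {"slide": [0, 0, 0], "rotation": [0, 0, 0]}, {"slide": [0, 0, 0], "rotation": [0, 0, 0]}, {"slide": [0, 0, 0], "rotation": [0, 0, 0]}, {"slide": [0, 0, 0], "rotation": [0, 0, 0]}], hand=1, grip_force=25)

```text
clock: 10.35
eef_pos: [0.5352, -0.205, 0.1034]
eef_rot: [[0.348, 0.938, 0.003], [0.938, -0.348, 0.0], [0.001, 0.002, -1.0]]
wrist_force: [-0.2, -0.5, 0.2]
width: 0.0301
finger_force: 24.9
```

Call:
servo_tool(series=[{"slide": [0, 0, -0.03], "rotation": [0, 0, 0]}, {"slide": [0, 0, -0.08], "rotation": [0, 0, 0]}, {"slide": [0, 0, -0.14], "rotation": [0, 0, 0]}, {"slide": [0, 0, -0.2], "rotation": [0, 0, 0]}, {"slide": [0, 0, -0.26], "rotation": [0, 0, 0]}, {"slide": [0, 0, -0.28], "rotation": [0, 0, 0]}, {"slide": [0, 0, -0.28], "rotation": [0, 0, 0]}, {"slide": [0, 0, -0.28], "rotation": [0, 0, 0]}])

```text
clock: 11.15
eef_pos: [0.534, -0.2047, 0.2693]
eef_rot: [[0.348, 0.938, -0.0], [0.938, -0.348, 0.002], [0.002, -0.001, -1.0]]
wrist_force: [0.0, 0.5, -2.7]
width: 0.0299
finger_force: 24.9
```

```bash
python3 -c "
from h import *
s=telemetry.state();print(s['clock'],s['eef_pos'],s['wrist_force'],s['width'])
plan((.5413,.2228,.26,-20.3),(.5413,.2228,.26,20))"
```

```text
11.15 [ 0.53402173 -0.20470658  0.2693496 ] [ 0.00720389  0.51376467 -2.71606712] 0.02988152471037136
slide [0.6722, -0.2363, 0.0169] rot [-0.0003, -0.0005, -0.0003]
slide [0.6722, -0.2363, 0.0169] rot [-0.0001, -0.0006, -0.2241]
```

Call:
servo_tool(series=[{"slide": [0.04, -0.014, 0], "rotation": [0, 0, 0]}, {"slide": [0.11, -0.039, 0], "rotation": [0, 0, 0]}, {"slide": [0.18, -0.063, 0], "rotation": [0, 0, 0]}, {"slide": [0.25, -0.088, 0], "rotation": [0, 0, 0]}, {"slide": [0.32, -0.112, 0], "rotation": [0, 0, 0]}, {"slide": [0.39, -0.137, 0], "rotation": [0, 0, 0]}, {"slide": [0.46, -0.162, 0], "rotation": [0, 0, 0]}, {"slide": [0.53, -0.186, 0], "rotation": [0, 0, 0]}, {"slide": [0.6, -0.211, 0], "rotation": [0, 0, 0]}, {"slide": [0.65, -0.229, 0.01], "rotation": [0, 0, 0]}])

```text
clock: 12.15
eef_pos: [0.5405, 0.2111, 0.2634]
eef_rot: [[0.346, 0.938, -0.001], [0.938, -0.346, 0.0], [0.0, -0.001, -1.0]]
wrist_force: [0.6, -0.9, -1.6]
width: 0.0299
finger_force: 24.9
```

Call:
servo_tool(series=[{"slide": [0.022, -0.007, 0.007], "rotation": [0, 0, 0]}, {"slide": [0.022, -0.007, 0.007], "rotation": [0, 0, 0]}, {"slide": [0.022, -0.007, 0.007], "rotation": [0, 0, 0]}, {"slide": [0.022, -0.007, 0.007], "rotation": [0, 0, 0]}])

```text
clock: 12.55
eef_pos: [0.5424, 0.2206, 0.2611]
eef_rot: [[0.349, 0.937, 0.002], [0.937, -0.349, -0.0], [0.0, 0.002, -1.0]]
wrist_force: [0.0, 0.1, -1.3]
width: 0.0301
finger_force: 24.9
```

```bash
python3 -c "
from h import *
s=telemetry.state();print(s['clock'],s['eef_pos'],s['wrist_force'],s['width'])
plan((.5413,.2228,.228,-20.3))"
```

```text
12.55 [0.54237643 0.22062519 0.26113301] [ 0.00147652  0.0782551  -1.25304057] 0.03008412353614993
slide [0.0027, -0.0031, 0.0552] rot [0.0007, -0.0001, -0.0008]
```

Call:
servo_tool(series=[{"slide": [0.0027, -0.003, 0.02], "rotation": [0, 0, 0]}, {"slide": [0.0027, -0.003, 0.045], "rotation": [0, 0, 0]}, {"slide": [0.0027, -0.003, 0.063], "rotation": [0, 0, 0]}, {"slide": [0.0027, -0.003, 0.063], "rotation": [0, 0, 0]}, {"slide": [0.0027, -0.003, 0.063], "rotation": [0, 0, 0]}])

```text
clock: 13.05
eef_pos: [0.5412, 0.2241, 0.2236]
eef_rot: [[0.348, 0.937, 0.002], [0.937, -0.348, 0.0], [0.001, 0.002, -1.0]]
wrist_force: [-0.1, 0.1, -1.7]
width: 0.0297
finger_force: 24.9
```

```bash
python3 -c "
from h import *
s=telemetry.state();print(s['clock'],s['eef_pos'],s['wrist_force'],s['width'])
plan((.5413,.2228,.216,-20.3),(.5413,.2228,.209,-20.3))
im,d=grab('scene'); save(cv2.resize(im[230:330,190:320],None,fx=6,fy=6,interpolation=cv2.INTER_CUBIC),'c5')"
```

```text
13.05 [0.5412345  0.22406797 0.2235655 ] [-0.14803928  0.14064168 -1.71047926] 0.029653833809198313
slide [-0.002, 0.0008, 0.0126] rot [0.0007, -0.0004, -0.0004]
slide [-0.002, 0.0008, 0.0243] rot [0.0007, -0.0004, -0.0004]
```

View pics/c5.png

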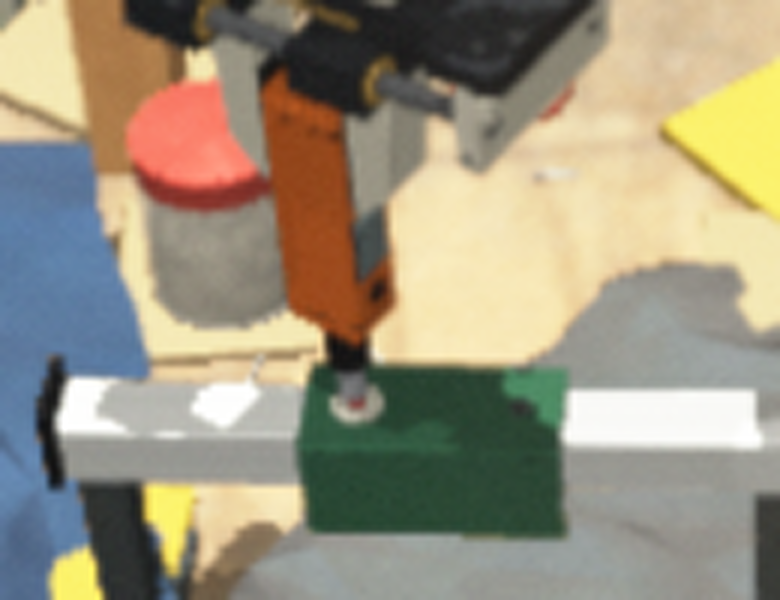

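The probe tip is at crop (354,395), with the mark's red dot just below it at (356,404). That fits a tip directly over the mark and about 8 mm up, 1–2 mm too far in +y. Correcting that and lowering slowly.

Call:
servo_tool(series=[{"slide": [-0.002, 0.001, 0], "rotation": [0, 0, 0]}, {"slide": [-0.002, 0.001, 0.006], "rotation": [0, 0, 0]}, {"slide": [-0.002, 0.001, 0.012], "rotation": [0, 0, 0]}, {"slide": [-0.002, 0.001, 0.016], "rotation": [0, 0, 0]}, {"slide": [-0.002, 0.001, 0.018], "rotation": [0, 0, 0]}, {"slide": [-0.002, 0.001, 0.018], "rotation": [0, 0, 0]}, {"slide": [-0.002, 0.001, 0.018], "rotation": [0, 0, 0]}])

```text
clock: 13.8
eef_pos: [0.5413, 0.2231, 0.213]
eef_rot: [[0.348, 0.938, 0.003], [0.938, -0.348, 0.0], [0.001, 0.002, -1.0]]
wrist_force: [-0.5, -0.7, 0.6]
width: 0.0302
finger_force: 24.9
```

Call:
servo_tool(series=[{"slide": [0, 0, 0.003], "rotation": [0, 0, 0]}, {"slide": [0, 0, 0.005], "rotation": [0, 0, 0]}, {"slide": [0, 0, 0.0065], "rotation": [0, 0, 0]}, {"slide": [0, 0, 0.0065], "rotation": [0, 0, 0]}, {"slide": [0, 0, 0.0065], "rotation": [0, 0, 0]}, {"slide": [0, 0, 0.0065], "rotation": [0, 0, 0]}, {"slide": [0, 0, 0.0065], "rotation": [0, 0, 0]}])

```text
clock: 14.5
eef_pos: [0.5413, 0.2231, 0.209]
eef_rot: [[0.348, 0.938, 0.003], [0.938, -0.348, 0.0], [0.001, 0.002, -1.0]]
wrist_force: [-0.9, -0.1, 3.4]
width: 0.0301
finger_force: 24.9
```

```bash
python3 -c "
from h import *
s=telemetry.state();print(s['clock'],s['eef_pos'],s['wrist_force'],s['width'],np.abs(s['qd']).max())
c=imaging.calibration('scene')
im,d=grab('scene'); save(cv2.resize(im[230:330,190:320],None,fx=6,fy=6,interpolation=cv2.INTER_CUBIC),'c6')"
```

```text
14.5 [0.54134448 0.22306902 0.2090147 ] [-0.91852112 -0.11654351  3.36031591] 0.030065699849244426 0.0021887009090401643
```

View pics/c6.png

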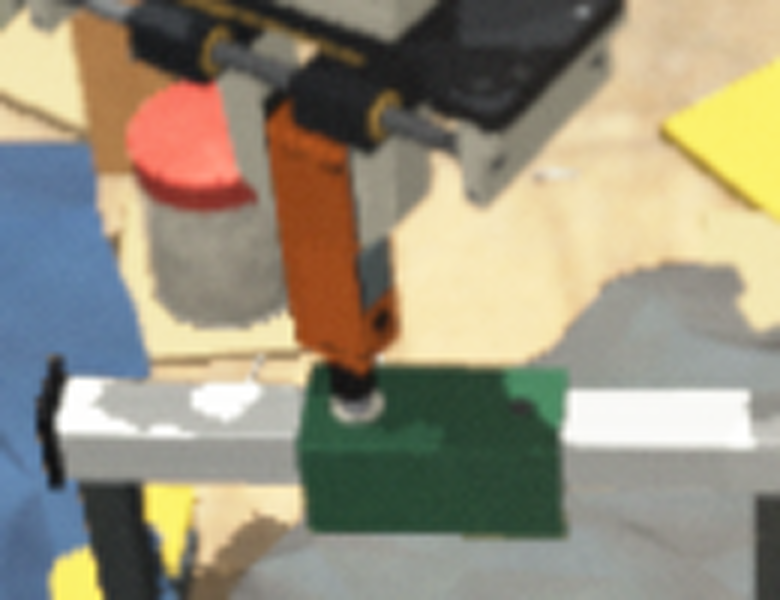

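The probe stands centred on the mark, at crop (357,405) with white rim visible on both sides and in front. The spring force is about 5 N, which is roughly half stroke. Handing in.

```bash
python3 -c "
from cell import manip
print(manip.close_job())"
```

```text
the job is handed in; nothing more can be done
None
```

The job is handed in, though no pass/fail result came back: the saddle sits fully down astride the bar, released, and the gauge is held upright on the white mark with its probe about half way in (about 5 N); the jar and tape measure were not touched.

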